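# Clear the jar and slide the loaf tin into its bay

### The arm

A 7-joint arm with a two-finger parallel gripper is mounted at the origin on the work surface. World frame = base frame: x ahead of the robot, y to its left, z up, the work surface at z = 0. Lengths are in m, angles in rad, forces in N, time in s.
With the tool pointing down it reaches from about 0.35 to 0.9 m from the base axis. Payload 8.1 kg.
Tool frame: the origin (TCP) lies midway between the tips of the shut fingers; the grasp point (between the pads) lies 19 mm behind it; z points along the fingers, y is the line along which they close (so a half turn about z gives the same grasp; the last joint's range is limited). The gripper opens to 85 mm and grips with 20 to 120 N. Pads are 22 mm wide; open, the fingers measure 114 mm over their backs; the gripper's body (76 mm by 85 mm) begins 54 mm behind the grasp point. The pads swing forward as they close: fully open they stand 13 mm farther back than shut.
Start: joints at [-0.103, 0.434, 0.025, 1.573, -0.012, 1.134, -0.075], TCP at [0.625, -0, 0.231] pointing down, gripper open.
Joint ranges: [-2.62, 2.62], [-0.44, 2.09], [-1.27, 1.32], [0.08, 2.57], [-1.32, 4.46], [0.12, 2], [-2.74, 2.74]. Speed limits (rad/s): [2.22, 2.22, 3.01, 3.01, 3.14, 3.14, 3.14].

### API

Orientations are given as a rotation vector (axis times angle).
In Python, from station import r, snapshot, job_done gives the robot as it stands.
- The arm moves only by the tool move_arm, never from a script. Its argument "targets" is a list of rows, each an object with "linear": the shift along the tool's x, y, z each as a share of 0.05 m, from -1 to 1, a list of three; "turn": the turn, a rotation vector about the tool's x, y, z each as a share of 30 degrees, from -1 to 1, a list of three; "gripper": the finger opening in mm, from 0 to 85.4. In form: [{"linear": [x, y, z], "turn": [wx, wy, wz], "gripper": gripper}, ...]. A call has 1 to 20 rows; each row shifts and turns the commanded pose from where the row before left it, along the tool's axes as they then stand; what a row does not reach is not made up. A row lasts 1/8 s, in which the tool goes at most 62.5 mm and 10.7 degrees, less where a joint would pass 70% of its speed; a pose out of reach is approached as far as the arm can. A call with a number of a shift or a turn outside -1 to 1 is refused whole. A call with a gripper value outside its range is refused whole. The fingers move at their own pace and stop on an object; the grip force is fixed at half the most. Time passes only in rows, so rows that do not move let the fingers close. It gives the time, the measured TCP pose, the force, the opening and the grip force at its end, in the units of the state.
- r.state(): the state, without advancing time (a new reading comes with each control period).
- snapshot(name): name is "scene" or "side" or "wrist"; returns a dict with "frame" (480x640x3 uint8, blue, green, red), "vertical_fov" (degrees; the focal length in pixels is half the picture's height over the tangent of half this angle, whatever the lens; pixels are square), "cx", "cy" (the principal point, pixels), "eye" and "rotation" of the camera in the world; the wrist camera has in their place "tool_from_camera" (4x4, takes a point from camera to tool coordinates, whose origin is the TCP and whose axes are the flange's). Camera axes: x right, y up, looking along -z (the intrinsics and any distortion apply to the point x, -y, -z); pixel columns grow to the right and rows downward; lengths in m; the calibration is good to about 2 mm. A picture is of the moment at which its call begins: read the wrist's pose just before it. There is no depth.
- job_done(): hands the job in; it is judged then, once.
The state is a dict: "t": time; "joints": joint angles; "qvel": joint speeds; "joint_efforts": joint torques, N m; "eef_pos": TCP position; "ee_rot": TCP orientation; "ft_force": force on the tool from outside, world axes, zero at the start; "torque": the same for the moment, N m; "gripper_width": opening from 0.0 (shut) to 1.0 (fully open); "grasp_force": force on a finger pad.
Only numpy, scipy, OpenCV 4.12 (cv2) and the standard library are available. Lean on these libraries where they do the work, as an engineer would, in place of code of your own. Each camera call takes 0.05 s, during which the arm holds its last target. There are 200 camera calls.

### The job

The loaf tin belongs in the empty bay, but a jam jar stands in the way: move the jar onto the middle of the round cork mat, upright. Then lift the tin out of the crate by its body, set it down at the mouth of the empty bay with its handle outward and let go, take it again by the handle and slide it in until it is fully home against the back, and let go. Set things down gently, do not tip or drop the jar, and leave the oil bottle, the card stand and the bowl as they are.

Things in the scene. Friction and masses are not known exactly. Their poses are not given: they have to be found in the camera images.
- jar_center (a point): Centre (half-way up, 47.5 mm above its foot) of the obstacle: an amber glass jam jar with a red cap, 58 mm across, 95 mm tall, about 0.35 kg, standing on the counter in front of the empty bay. z up.
- jar: The same jam jar; origin at the centre of its underside.
- mat: Round cork mat fixed on the counter, 116 mm across, 4 mm thick; origin at the centre of its underside. It lies left or right of the bays, on the side opposite the crate.
- tin_center (a point): Centre of the closed loaf tin's body, half-way up. Bright steel box 150 long (its x) x 60 wide (its y) x 48 mm tall, about 0.63 kg, lying flat in the crate. Its round wooden handle sticks out of the end at its -x: take the tin by the body to lift it (by the handle it would droop).
- tin: The same loaf tin with its handle; origin at the centre of the body's underside, axes as for tin_center.
- tin_handle: Tin's handle: dark wooden bar along the tin's x, 18 mm thick, 40 mm long; ends 125 mm from the tin's centre. Origin 100 mm from the tin's centre towards its -x, 30 mm above the tin's underside; the wood reaches from 15 mm on the tin's side of the origin to 25 mm outward.
- crate: Shallow slatted-wood crate fixed on the counter, 240 (its x) x 160 (its y) x 30 mm tall, walls and floor 6 mm; origin at the centre of its underside. The tin lies in it along its x, 30 mm finger room at both sides.
- bay_mouth (a point): Middle of the mouth of the EMPTY bay, at counter height. x points into the bay, y across it. The back board is 152 mm in from this point: a tin that is fully home has its centre 77 mm in from the mouth and its rear face 2 mm inside, with the handle sticking out.
- bay_open: The empty bay: a fixed low stall of pale wood, open at the front, roofed by three dark cross slats (24 mm wide, 44 mm gaps; the first flush with the mouth). 72 mm wide inside (y), 58 mm high inside, roof top at 64 mm, 12 mm side walls, no floor (the tin slides on the counter). Origin at counter height, 77 mm in from the mouth.
- full_mouth (a point): The same point of the other bay, which is like it but already holds a fixed dark tin. Leave it. The two bays stand side by side, in either order, each slightly turned.
- oil_center (a point): Bystander: centre of a green glass oil bottle, 56 mm across, 170 mm tall.
- sign_center (a point): Bystander: a blank white price card upright in a dark wooden foot, 110 mm wide, 100 mm tall; the point is 50 mm above the counter.
- bowl_center (a point): Bystander: centre of a small blue bowl, 80 mm across, 45 mm tall, standing in front of the full bay.
Not all that is in view belongs to the job. Leave any yellow look-alike of the tin alone.

How it is judged:
By the outcome, as a careful person would: the job done as asked, in the order asked, and still so for the second after the job is handed in, with the robot touching nothing.
It also fails if it takes over 70 s, if anything falls off the work surface, if the arm or the gripper's body presses on something with over 40 N, if the wrist force passes 120 N, or if a joint passes its speed limit or range.

## Working session

There is one attempt and no reset: what is moved stays moved. The work goes in short steps, Python scripts to look and compute and a tool call to move; the robot and the scene stay as the last step left them, time stands still between calls to the robot, and variables do not carry over. Pictures are saved under pics/ and viewed, at most 10 in all, crops included, and the job is handed in when it is done.

Besides the shell and the picture viewer there is one more tool, called after "Call:" as a command line: name --argument value ..., lists and objects as JSON in quotes. move_arm: Moves the arm, as the interface text tells. Its arguments: {"type":"object","properties":{"targets":{"type":"array","items":{"type":"object","properties":{"linear":{"type":"array","items":{"type":"number","minimum":-1,"maximum":1}},"turn":{"type":"array","items":{"type":"number","minimum":-1,"maximum":1}},"gripper":{"type":"number"}}}}},"required":["targets"]}

```bash
ls; mkdir -p pics
python3 - <<'E'
from station import r,snapshot
import cv2,numpy as np
print({k:np.round(v,3) for k,v in r.state().items()})
for n in("scene","side","wrist"):
    s=snapshot(n); cv2.imwrite(f"pics/{n}0.png",s["frame"]); print(n,{k:np.round(v,4).tolist() for k,v in s.items() if k!="frame" and not isinstance(v,str)})
E
```

```text
pics
{'t': np.float64(0.0), 'joints': array([-0.103,  0.435,  0.025,  1.574, -0.012,  1.134, -0.075]), 'qvel': array([ 0.001,  0.001,  0.001, -0.   ,  0.   ,  0.001, -0.001]), 'joint_efforts': array([ 0.0000e+00, -6.7046e+01,  1.0250e+00, -3.1620e+01,  1.6000e-02,
        1.3000e-02, -0.0000e+00]), 'eef_pos': array([ 0.624, -0.   ,  0.231]), 'ee_rot': array([-2.221e+00, -2.221e+00,  2.000e-03]), 'ft_force': array([-0.745,  0.287, -0.475]), 'torque': array([ 0.024, -0.067, -0.033]), 'grasp_force': np.float64(0.0), 'gripper_width': np.float64(0.998)}
scene {'vertical_fov': 49.0614, 'cx': 312.5416, 'cy': 242.2596, 'eye': [1.0382, 0.5433, 1.0089], 'rotation': [0.3609, 0.8112, 2.2364]}
side {'vertical_fov': 51.6526, 'cx': 324.6101, 'cy': 243.5949, 'eye': [-0.0264, 0.7385, 0.6344], 'rotation': [0.3805, -1.2626, -2.2559]}
wrist {'vertical_fov': 70.9122, 'cx': 317.7211, 'cy': 241.7162, 'tool_from_camera': [[0.0004, 0.9606, 0.2778, 0.0705], [1.0, -0.0005, 0.0002, -0.0008], [0.0003, 0.2778, -0.9606, -0.1426], [0.0, 0.0, 0.0, 1.0]]}
```

View pics/scene0.png

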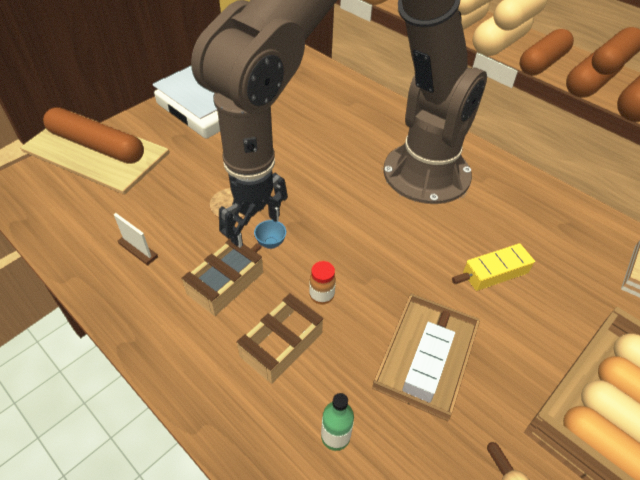

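View pics/side0.png

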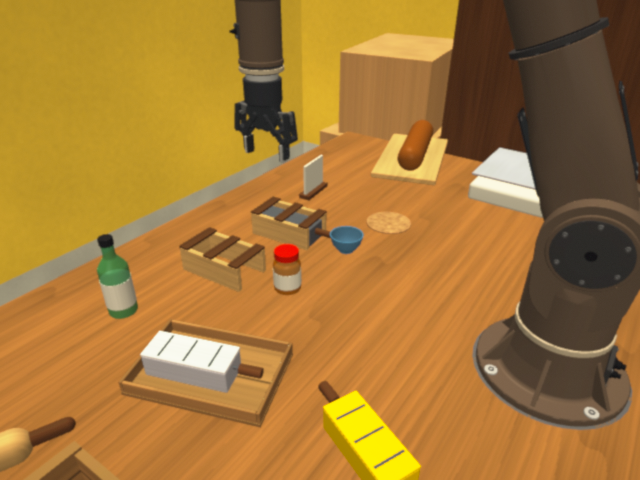

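The scene view shows the jar at (322,280), the empty bay at (281,337), the full bay at (223,275), the tin in the crate at (430,360) and the mat half hidden at (222,200). The side view shows the mat at (389,222), the jar at (287,270), the empty bay at (222,258) and the tin at (190,360).

```bash
cat > h.py <<'E'
from station import r,snapshot
import cv2,numpy as np
from scipy.spatial.transform import Rotation as R
def cam(s,st=None):
    if "eye" in s: return np.array(s["eye"]),R.from_rotvec(s["rotation"]).as_matrix()
    T=np.array(s["tool_from_camera"]); M=R.from_rotvec(st["ee_rot"]).as_matrix()
    return np.array(st["eef_pos"])+M@T[:3,3],M@T[:3,:3]
def K(s):
    f=240/np.tan(np.radians(s["vertical_fov"])/2); return np.array([[f,0,s["cx"]],[0,f,s["cy"]],[0,0,1]])
def dist(s):
    for k in s:
        if 'dist' in k: return np.array(s[k],float)
    return np.zeros(5)
def cast(s,px,z,st=None):
    e,M=cam(s,st); p=cv2.undistortPoints(np.array(px,float).reshape(-1,1,2),K(s),dist(s)).reshape(-1,2)
    d=np.c_[p[:,0],-p[:,1],-np.ones(len(p))]@M.T
    return e+d*((z-e[2])/d[:,2])[:,None]
def blob(mask,n=1):
    c=sorted(cv2.findContours(mask.astype(np.uint8),cv2.RETR_EXTERNAL,cv2.CHAIN_APPROX_NONE)[0],key=cv2.contourArea)[::-1][:n]
    return c
E
python3 - <<'E'
from h import *
for n in("scene","side"):
    s=snapshot(n); print([k for k in s], [s[k] for k in s if 'dist' in k])
    hsv=cv2.cvtColor(s["frame"],cv2.COLOR_BGR2HSV); H,S,V=cv2.split(hsv)
    for name,m,z in (("cap",((H<4)|(H>176))&(S>200)&(V>150),.088),("bowl",(H>95)&(H<115)&(S>150)&(V>80),.035),("green",(H>60)&(H<85)&(S>100),.07)):
        for c in blob(m,1):
            (x,y),_=cv2.minEnclosingCircle(c); x0,y0,w,h=cv2.boundingRect(c); print(name,(x0,y0,w,h),cv2.contourArea(c),cast(s,[[x0+w/2,y0+h/2]],z).round(3))
s=snapshot("side"); print("mat",cast(s,[[389,222],[366,222],[411,222]],.004).round(3))
f=snapshot("scene")
cv2.imwrite("pics/c1.png",cv2.resize(f["frame"][200:420,170:490],(800,550),interpolation=cv2.INTER_CUBIC))
E
```

```text
['frame', 'vertical_fov', 'cx', 'cy', 'eye', 'rotation'] []
cap (312, 262, 22, 21) 299.0 [[0.518 0.083 0.088]]
green (324, 409, 20, 21) 161.0 [[0.734 0.32  0.07 ]]
['frame', 'vertical_fov', 'cx', 'cy', 'eye', 'rotation'] []
cap (275, 245, 23, 17) 286.0 [[0.512 0.083 0.088]]
green (103, 247, 9, 6) 20.0 [[0.845 0.268 0.07 ]]
mat [[ 0.471 -0.292  0.004]
 [ 0.52  -0.257  0.004]
 [ 0.424 -0.325  0.004]]
```

View pics/c1.png

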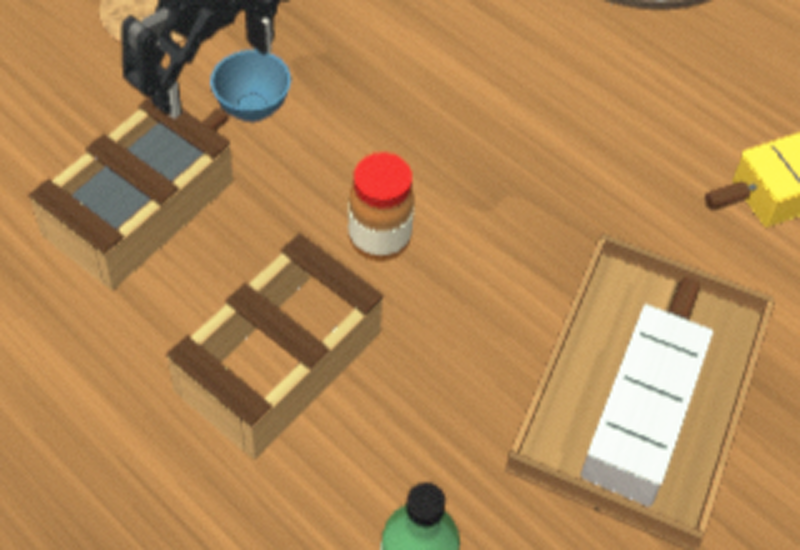

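The crop (scale 2.5, offset 170,200) shows the bay roof corners at (298,234), (382,298), (168,352) and (252,422). The tin's top corners are at (645,305), (713,329), (655,485) and (590,462).

Run:
```python
from h import *
s=snapshot("scene")
g=lambda L:np.array(L)/2.5+[170,200]
b=cast(s,g([(298,234),(382,298),(168,352),(252,422)]),.064); t=cast(s,g([(645,305),(713,329),(590,462),(655,485)]),.054)
fb=cast(s,g([(150,98),(231,150),(32,192),(108,248)]),.064)
for n,q in(("bay",b),("tin",t),("full",fb)):
    m=(q[0]+q[1])/2;k=(q[2]+q[3])/2;d=k-m
    print(n,q.round(3).tolist(),"mid",m.round(3),"c",((m+k)/2).round(3),np.linalg.norm(d),"yaw",np.degrees(np.arctan2(d[1],d[0])),np.linalg.norm(q[1]-q[0]))
print("handle",cast(s,g([(686,283)]),.045).round(3),"crate",cast(s,g([(604,238),(773,303),(511,462),(693,543)]),.03).round(3).tolist())
print("bowl",cast(s,g([(251,85)]),.045).round(3),"bottle",cast(s,g([(427,500)]),.165).round(3))
```

```text
bay [[0.598, 0.059, 0.064], [0.592, 0.156, 0.064], [0.753, 0.069, 0.064], [0.746, 0.162, 0.064]] mid [0.595 0.107 0.064] c [0.672 0.111 0.064] 0.15447085650572678 yaw 3.0370495904702897 0.09660430887692548
tin [[0.435, 0.313, 0.054], [0.413, 0.368, 0.054], [0.58, 0.368, 0.054], [0.56, 0.415, 0.054]] mid [0.424 0.34  0.054] c [0.497 0.366 0.054] 0.15490599103109534 yaw 19.391973270544757 0.05843344030102162
full [[0.589, -0.151, 0.064], [0.577, -0.051, 0.064], [0.734, -0.14, 0.064], [0.724, -0.045, 0.064]] mid [ 0.583 -0.101  0.064] c [ 0.656 -0.097  0.064] 0.14605367612747608 yaw 3.467623379940555 0.10098862816088568
handle [[0.385 0.323 0.045]] crate [[0.389, 0.239, 0.03], [0.338, 0.385, 0.03], [0.613, 0.319, 0.03], [0.565, 0.461, 0.03]]
bowl [[ 0.5   -0.109  0.045]] bottle [[0.733 0.328 0.165]]
```

Call:
move_arm --targets '[{"linear":[0,0,0],"turn":[0,0,-0.3],"gripper":85},{"linear":[0,0,0],"turn":[0,0,-0.3],"gripper":85},{"linear":[0,0,0],"turn":[0,0,-0.3],"gripper":85},{"linear":[0,0,0],"turn":[0,0,-0.3],"gripper":85},{"linear":[0,0,0],"turn":[0,0,-0.3],"gripper":85},{"linear":[0,0,0],"turn":[0,0,-0.3],"gripper":85},{"linear":[0,0,0],"turn":[0,0,-0.3],"gripper":85},{"linear":[0,0,0],"turn":[0,0,-0.3],"gripper":85},{"linear":[0,0,0],"turn":[0,0,-0.3],"gripper":85},{"linear":[0,0,0],"turn":[0,0,-0.3],"gripper":85},{"linear":[0.545,0.415,0],"turn":[0,0,0],"gripper":85},{"linear":[0.545,0.415,0],"turn":[0,0,0],"gripper":85},{"linear":[0.545,0.415,0],"turn":[0,0,0],"gripper":85},{"linear":[0.545,0.415,0],"turn":[0,0,0],"gripper":85},{"linear":[0,0,0],"turn":[0,0,0],"gripper":85},{"linear":[0,0,0],"turn":[0,0,0],"gripper":85}]'

```text
t: 2.4
eef_pos: [0.5166, 0.0824, 0.2315]
ee_rot: [0.001, 3.141, -0.001]
ft_force: [0.9, -0.6, 0.1]
gripper_width: 0.995
grasp_force: 0.0
```

```bash
cat >> h.py <<'E'
def go(st,p,yaw=None,label=""):
    """needed move to world TCP p, in tool shares (tool axes as they stand)"""
    M=R.from_rotvec(st["ee_rot"]).as_matrix(); d=M.T@(np.array(p)-st["eef_pos"])
    x=-M[:,0]; print(label,"shares",(d/.05).round(2),"tool yaw",np.degrees(np.arctan2(x[1],x[0])).round(2),"tilt z",M[:,2].round(4))
E
python3 - <<'E'
from h import *
st=r.state(); w=snapshot("wrist"); s=snapshot("scene")
hs=lambda s:cv2.split(cv2.cvtColor(s["frame"],cv2.COLOR_BGR2HSV))
H,S,V=hs(w); c=blob(((H<4)|(H>176))&(S>200)&(V>150))[0]; (x,y),rad=cv2.minEnclosingCircle(c)
p=cast(w,[[x,y]],.093,st)[0]; print("cap wrist",x,y,rad,p.round(4)); 
go(st,[p[0],p[1],.035],label="jar")
print(st["eef_pos"].round(4),r.state()["joints"].round(2))
cv2.imwrite("pics/m.png",np.hstack([cv2.resize(w["frame"],(400,300)),cv2.resize(s["frame"][150:300,150:350],(400,300))]))
E
```

```text
cap wrist 315.6801452636719 225.8327178955078 28.658611297607422 [0.5125 0.0806 0.093 ]
jar shares [ 0.09 -0.03  3.93] tool yaw -0.03 tilt z [ 8.e-04 -4.e-04 -1.e+00]
[0.5166 0.0824 0.2315] [ 0.04  0.3  -0.38  1.79  0.13  1.07  1.18]
```

View pics/m.png

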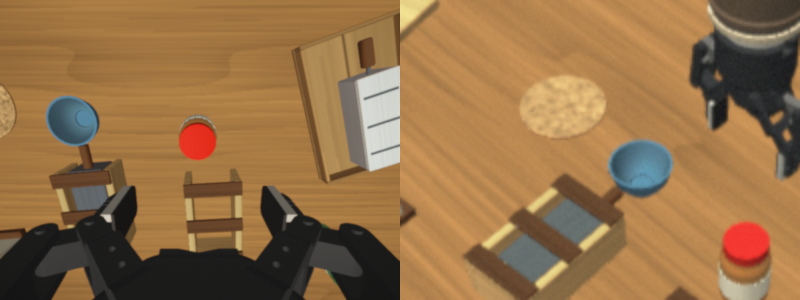

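The left panel (wrist) shows the red cap at (198,140), just ahead of the empty bay. The right panel (scene) shows the mat's centre at full-frame (231.5,203). I'll descend on the jar and grip it.

Call:
move_arm --targets '[{"linear":[0.09,-0.03,0],"turn":[0,0,0],"gripper":85},{"linear":[0,0,0.6],"turn":[0,0,0],"gripper":85},{"linear":[0,0,0.6],"turn":[0,0,0],"gripper":85},{"linear":[0,0,0.6],"turn":[0,0,0],"gripper":85},{"linear":[0,0,0.6],"turn":[0,0,0],"gripper":85},{"linear":[0,0,0.6],"turn":[0,0,0],"gripper":85},{"linear":[0,0,0.5],"turn":[0,0,0],"gripper":85},{"linear":[0,0,0.43],"turn":[0,0,0],"gripper":85},{"linear":[0,0,0],"turn":[0,0,0],"gripper":50},{"linear":[0,0,0],"turn":[0,0,0],"gripper":50},{"linear":[0,0,0],"turn":[0,0,0],"gripper":50},{"linear":[0,0,0],"turn":[0,0,0],"gripper":50},{"linear":[0,0,0],"turn":[0,0,0],"gripper":50},{"linear":[0,0,0],"turn":[0,0,0],"gripper":50}]'

```text
t: 4.25
eef_pos: [0.5121, 0.0814, 0.0355]
ee_rot: [0.001, 3.14, -0.0]
ft_force: [-1.7, -1.9, 6.5]
gripper_width: 0.655
grasp_force: 64.7
```

Run:
```python
from h import *
s=snapshot("scene"); st=r.state()
p=cast(s,[[231.5,203]],.004)[0]; print(p)
f=s["frame"]; H,S,V=cv2.split(cv2.cvtColor(f,cv2.COLOR_BGR2HSV))
print("mat hsv",H[203,231],S[203,231],V[203,231],"wood",H[225,200],S[225,200],V[225,200])
w=f[180:226,200:262].astype(float); 
S2=cv2.GaussianBlur(S,(5,5),0); m=(S2<(int(S2[203,231])+int(S2[180,250]))//2); m[:180]=0;m[226:]=0;m[:,:205]=0;m[:,258:]=0
c=blob(m)[0]; e=cv2.fitEllipse(c); print(e,cast(s,[e[0]],.004))
go(st,[p[0],p[1],st["eef_pos"][2]],label="mat"); print(st["eef_pos"],st["grasp_force"],st["gripper_width"])
```

```text
[ 0.47679412 -0.29087934  0.004     ]
mat hsv 17 123 216 wood 15 143 186
((230.9228057861328, 202.89065551757812), (30.107765197753906, 42.540138244628906), 83.28040313720703) [[ 0.47762753 -0.29226739  0.004     ]]
mat shares [ 0.7  -7.45 -0.  ] tool yaw -0.02 tilt z [ 1.3e-03 -1.0e-04 -1.0e+00]
[0.51212175 0.08138114 0.03548696] 64.67041755560786 0.6540208889227487
```

Call:
move_arm --targets '[{"linear":[0,0,-0.2],"turn":[0,0,0],"gripper":50},{"linear":[0,0,-0.5],"turn":[0,0,0],"gripper":50},{"linear":[0,0,-0.5],"turn":[0,0,0],"gripper":50},{"linear":[0,0,-0.5],"turn":[0,0,0],"gripper":50},{"linear":[0,0,-0.3],"turn":[0,0,0],"gripper":50},{"linear":[0,-0.2,0],"turn":[0,0,0],"gripper":50},{"linear":[0.1,-0.5,0],"turn":[0,0,0],"gripper":50},{"linear":[0.1,-0.75,0],"turn":[0,0,0],"gripper":50},{"linear":[0.1,-0.75,0],"turn":[0,0,0],"gripper":50},{"linear":[0.1,-0.75,0],"turn":[0,0,0],"gripper":50},{"linear":[0.1,-0.75,0],"turn":[0,0,0],"gripper":50},{"linear":[0.1,-0.75,0],"turn":[0,0,0],"gripper":50},{"linear":[0.1,-0.75,0],"turn":[0,0,0],"gripper":50},{"linear":[0,-0.75,0],"turn":[0,0,0],"gripper":50},{"linear":[0,-0.75,0],"turn":[0,0,0],"gripper":50},{"linear":[0,-0.5,0],"turn":[0,0,0],"gripper":50},{"linear":[0,-0.2,0],"turn":[0,0,0],"gripper":50},{"linear":[0,0,0],"turn":[0,0,0],"gripper":50},{"linear":[0,0,0],"turn":[0,0,0],"gripper":50}]'

```text
t: 6.68
eef_pos: [0.4765, -0.287, 0.1345]
ee_rot: [0.002, -3.141, -0.002]
ft_force: [0.5, 0.4, -4.5]
gripper_width: 0.656
grasp_force: 64.3
```

Run:
```python
from h import *
st=r.state(); w=snapshot("wrist"); s=snapshot("side"); sc=snapshot("scene"); f=s["frame"]
e,M=cam(w,st)
def proj(s,P,st=None):
    e,M=cam(s,st); q=(np.array(P)-e)@M; k=K(s); return np.c_[k[0,2]+k[0,0]*q[:,0]/-q[:,2],k[1,2]-k[0,0]*q[:,1]/-q[:,2]]
a=np.linspace(0,6.283,60); ring=np.c_[.476+.058*np.cos(a),-.292+.058*np.sin(a),0*a+.004]
o=[]
for im,S in((w,st),(s,None)):
    g=im["frame"].copy(); cv2.polylines(g,[proj(im,ring,S).astype(int)],True,(255,0,0),1); o.append(g)
cv2.imwrite("pics/m2.png",np.hstack([cv2.resize(o[0],(400,300)),o[1][150:300,290:490].repeat(2,0).repeat(2,1)]))
go(st,[.476,-.292,.0395],label="place"); print(st["eef_pos"],st["ft_force"],st["gripper_width"])
```

```text
place shares [ 0.01 -0.1   1.9 ] tool yaw 0.09 tilt z [-4.e-04  1.e-03 -1.e+00]
[ 0.47651043 -0.28697729  0.13452498] [ 0.4617765   0.40836193 -4.54493118] 0.6555119385539149
```

View pics/m2.png

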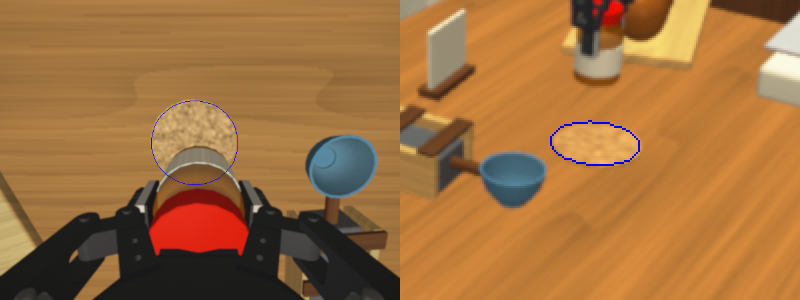

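The drawn ring fits the mat in both views, at (194,142) on the left and (595,143) on the right. I'll lower the jar gently and release.

Call:
move_arm --targets '[{"linear":[0,-0.1,0.3],"turn":[0,0,0],"gripper":50},{"linear":[0,0,0.5],"turn":[0,0,0],"gripper":50},{"linear":[0,0,0.5],"turn":[0,0,0],"gripper":50},{"linear":[0,0,0.3],"turn":[0,0,0],"gripper":50},{"linear":[0,0,0.1],"turn":[0,0,0],"gripper":50},{"linear":[0,0,0.07],"turn":[0,0,0],"gripper":50},{"linear":[0,0,0.05],"turn":[0,0,0],"gripper":50},{"linear":[0,0,0.03],"turn":[0,0,0],"gripper":50},{"linear":[0,0,0.03],"turn":[0,0,0],"gripper":50},{"linear":[0,0,0],"turn":[0,0,0],"gripper":50}]'

```text
t: 8.07
eef_pos: [0.4765, -0.2935, 0.0409]
ee_rot: [0.0, 3.142, -0.0]
ft_force: [-0.2, 0.1, -4.3]
gripper_width: 0.66
grasp_force: 64.3
```

Call:
move_arm --targets '[{"linear":[0,0.02,0.02],"turn":[0,0,0],"gripper":50},{"linear":[0,0,0.02],"turn":[0,0,0],"gripper":50},{"linear":[0,0,0],"turn":[0,0,0],"gripper":50}]'

```text
t: 8.45
eef_pos: [0.4768, -0.2924, 0.0395]
ee_rot: [-0.0, 3.141, -0.0]
ft_force: [-2.5, 1.6, 4.6]
gripper_width: 0.655
grasp_force: 65.3
```

Call:
move_arm --targets '[{"linear":[0,0,0],"turn":[0,0,0],"gripper":85},{"linear":[0,0,0],"turn":[0,0,0],"gripper":85},{"linear":[0,0,0],"turn":[0,0,0],"gripper":85},{"linear":[0,0,0],"turn":[0,0,0],"gripper":85},{"linear":[0,0,-0.3],"turn":[0,0,0],"gripper":85},{"linear":[0,0,-0.6],"turn":[0,0,0],"gripper":85},{"linear":[0,0,-0.8],"turn":[0,0,0],"gripper":85},{"linear":[0,0,-0.8],"turn":[0,0,0],"gripper":85},{"linear":[0,0,-0.8],"turn":[0,0,0],"gripper":85},{"linear":[0,0,-0.7],"turn":[0,0,0],"gripper":85},{"linear":[0,0.4,0],"turn":[0,0,0],"gripper":85},{"linear":[0,0.8,0],"turn":[0,0,0],"gripper":85},{"linear":[0,0.8,0],"turn":[0,0,0],"gripper":85},{"linear":[0,0.8,0],"turn":[0,0,0],"gripper":85},{"linear":[0,0.8,0],"turn":[0,0,0],"gripper":85},{"linear":[0,0.8,0],"turn":[0,0,0],"gripper":85},{"linear":[0,0.8,0],"turn":[0,0,0],"gripper":85},{"linear":[0,0.8,0],"turn":[0,0,0],"gripper":85},{"linear":[0,0.8,0],"turn":[0,0,0],"gripper":85},{"linear":[0,0.8,0],"turn":[0,0,0],"gripper":85}]'

```text
t: 10.95
eef_pos: [0.4755, 0.0892, 0.2388]
ee_rot: [0.001, -3.141, 0.0]
ft_force: [1.4, -0.0, -0.1]
gripper_width: 1.0
grasp_force: 0.0
```

Run:
```python
from h import *
st=r.state()
for n in("scene","side"):
    s=snapshot(n); H,S,V=cv2.split(cv2.cvtColor(s["frame"],cv2.COLOR_BGR2HSV))
    c=blob(((H<4)|(H>176))&(S>200)&(V>150))[0]; x0,y0,w,h=cv2.boundingRect(c); print(n,cast(s,[[x0+w/2,y0+h/2]],.092).round(4))
go(st,[.497,.366,st["eef_pos"][2]],label="tin"); print(st["eef_pos"],st["joints"].round(2))
```

```text
scene [[ 0.4828 -0.2895  0.092 ]]
side [[ 0.4763 -0.2875  0.092 ]]
tin shares [-0.43  5.54 -0.  ] tool yaw 0.03 tilt z [-4.e-04 -3.e-04 -1.e+00]
[0.47548159 0.08918693 0.23876401] [ 0.12  0.24 -0.5   1.86  0.13  1.07  1.14]
```

Call:
move_arm --targets '[{"linear":[-0.05,0.7,0],"turn":[0,0,0],"gripper":76},{"linear":[-0.05,0.7,0],"turn":[0,0,0],"gripper":76},{"linear":[-0.05,0.7,0],"turn":[0,0,0],"gripper":76},{"linear":[-0.05,0.7,0],"turn":[0,0,0],"gripper":76},{"linear":[-0.05,0.7,0],"turn":[0,0,0],"gripper":76},{"linear":[-0.05,0.7,0],"turn":[0,0,0],"gripper":76},{"linear":[-0.05,0.7,0],"turn":[0,0,0],"gripper":76},{"linear":[-0.05,0.55,0],"turn":[0,0,0],"gripper":76},{"linear":[0,0,0],"turn":[0,0,-0.215],"gripper":76},{"linear":[0,0,0],"turn":[0,0,-0.215],"gripper":76},{"linear":[0,0,0],"turn":[0,0,-0.215],"gripper":76},{"linear":[0,0,0],"turn":[0,0,0],"gripper":76},{"linear":[0,0,0],"turn":[0,0,0],"gripper":76}]'

```text
t: 12.68
eef_pos: [0.4964, 0.3596, 0.2387]
ee_rot: [0.524, -3.097, 0.001]
ft_force: [0.4, -0.8, 0.6]
gripper_width: 0.891
grasp_force: 0.0
```

Run:
```python
from h import *
st=r.state(); w=snapshot("wrist"); s=snapshot("scene"); print(st["eef_pos"])
cv2.imwrite("pics/w3.png",w["frame"])
for im,S in((w,st),(s,None)):
    H,Sa,V=cv2.split(cv2.cvtColor(im["frame"],cv2.COLOR_BGR2HSV))
    for c in blob((Sa<40)&(V>200),3):
        (c0,sz,an)=cv2.minAreaRect(c); 
        if cv2.contourArea(c)<1000: continue
        q=cast(im,cv2.boxPoints((c0,sz,an)),.054,S); print(cv2.contourArea(c),np.round(c0),q.round(3)[:,:2].tolist(),q.mean(0).round(4))
```

```text
[0.49636066 0.35963472 0.23872657]
8295.5 [323. 212.] [[0.432, 0.313], [0.414, 0.366], [0.551, 0.418], [0.571, 0.359]] [0.4919 0.3639 0.054 ]
21579.5 [104. 394.] [[1.055, -0.352], [0.744, -0.043], [0.96, 0.233], [1.208, -0.016]] [ 0.9919 -0.0444  0.054 ]
4016.0 [206.  91.] [[0.353, -0.829], [0.002, -0.863], [0.146, -0.542], [0.448, -0.54]] [ 0.2373 -0.6932  0.054 ]
1901.0 [430. 357.] [[0.579, 0.363], [0.434, 0.311], [0.412, 0.371], [0.557, 0.417]] [0.4953 0.3653 0.054 ]
```

View pics/w3.png

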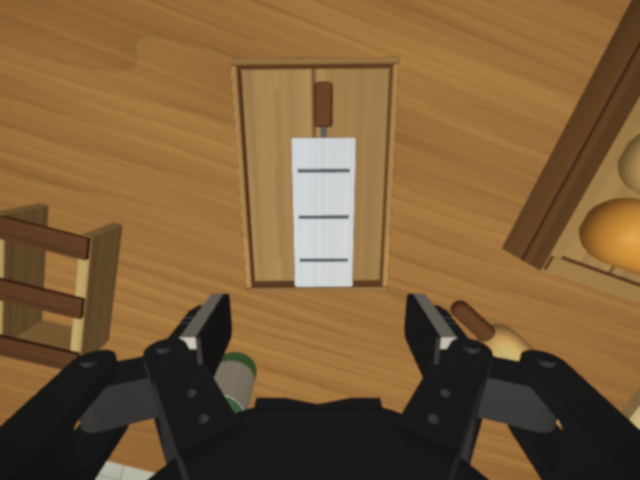

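The wrist view shows the tin at (323,212), lined up with the tool. The left and right gaps to the crate walls are about 45 px each. I'll descend and grip.

Call:
move_arm --targets '[{"linear":[0.01,0.11,0.3],"turn":[0,0,0],"gripper":76},{"linear":[0,0,0.6],"turn":[0,0,0],"gripper":76},{"linear":[0,0,0.7],"turn":[0,0,0],"gripper":76},{"linear":[0,0,0.7],"turn":[0,0,0],"gripper":76},{"linear":[0,0,0.7],"turn":[0,0,0],"gripper":76},{"linear":[0,0,0.6],"turn":[0,0,0],"gripper":76},{"linear":[0,0,0.4],"turn":[0,0,0],"gripper":76},{"linear":[0,0,0.3],"turn":[0,0,0],"gripper":76},{"linear":[0,0,0.18],"turn":[0,0,0],"gripper":76},{"linear":[0,0,0],"turn":[0,0,0],"gripper":76}]'

```text
t: 14.02
eef_pos: [0.4942, 0.365, 0.0146]
ee_rot: [0.528, -3.097, 0.0]
ft_force: [-0.1, -0.1, -0.0]
gripper_width: 0.89
grasp_force: 0.0
```

Call:
move_arm --targets '[{"linear":[0,0,0],"turn":[0,0,0],"gripper":50},{"linear":[0,0,0],"turn":[0,0,0],"gripper":50},{"linear":[0,0,0],"turn":[0,0,0],"gripper":50},{"linear":[0,0,0],"turn":[0,0,0],"gripper":50},{"linear":[0,0,0],"turn":[0,0,0],"gripper":50}]'

```text
t: 14.65
eef_pos: [0.4948, 0.3653, 0.0158]
ee_rot: [-0.527, 3.095, 0.001]
ft_force: [-0.4, -1.6, 6.4]
gripper_width: 0.696
grasp_force: 67.0
```

Call:
move_arm --targets '[{"linear":[0,0,-0.15],"turn":[0,0,0],"gripper":50},{"linear":[0,0,-0.3],"turn":[0,0,0],"gripper":50},{"linear":[0,0,-0.5],"turn":[0,0,0],"gripper":50},{"linear":[0,0,-0.5],"turn":[0,0,0],"gripper":50},{"linear":[0,0,-0.4],"turn":[0,0,0],"gripper":50},{"linear":[0,0,-0.15],"turn":[0,0,0],"gripper":50},{"linear":[0,0,0],"turn":[0,0,0.18],"gripper":50},{"linear":[0,0,0],"turn":[0,0,0.18],"gripper":50},{"linear":[0,0,0],"turn":[0,0,0.18],"gripper":50},{"linear":[0,-0.3,0],"turn":[0,0,0],"gripper":50},{"linear":[0,-0.6,0],"turn":[0,0,0],"gripper":50},{"linear":[0.02,-0.7,0],"turn":[0,0,0],"gripper":50},{"linear":[0.02,-0.7,0],"turn":[0,0,0],"gripper":50},{"linear":[0,-0.7,0],"turn":[0,0,0],"gripper":50},{"linear":[0,-0.7,0],"turn":[0,0,0],"gripper":50},{"linear":[0,-0.7,0],"turn":[0,0,0],"gripper":50},{"linear":[0,-0.5,0],"turn":[0,0,0],"gripper":50},{"linear":[0,-0.35,0],"turn":[0,0,0],"gripper":50},{"linear":[0,0,0],"turn":[0,0,0],"gripper":50},{"linear":[0,0,0],"turn":[0,0,0],"gripper":50}]'

```text
t: 17.15
eef_pos: [0.5066, 0.1038, 0.1149]
ee_rot: [-0.088, 3.14, 0.001]
ft_force: [-0.4, 0.3, -6.9]
gripper_width: 0.696
grasp_force: 67.0
```

Run:
```python
from h import *
st=r.state(); go(st,[.508,.102,.0100],label="place"); print(st["eef_pos"],st["ft_force"],st["gripper_width"])
s=snapshot("scene"); cv2.imwrite("pics/c4.png",cv2.resize(s["frame"][200:400,190:440],(800,640)[:1]+(600,)if 0 else (750,600),interpolation=cv2.INTER_CUBIC))
```

```text
place shares [-0.03 -0.04  2.1 ] tool yaw 3.23 tilt z [ 3.e-04  9.e-04 -1.e+00]
[0.50657594 0.10380295 0.11493078] [-0.37513823  0.29191261 -6.94208966] 0.6956841181827924
```

View pics/c4.png

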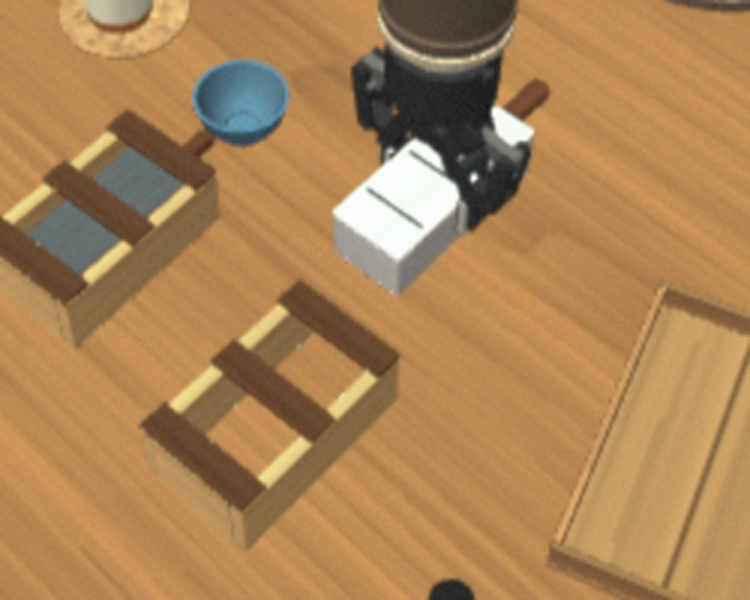

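The tin is held level at (430,205), aligned with the empty bay at (270,400). I'll lower it gently.

Call:
move_arm --targets '[{"linear":[-0.03,-0.04,0.3],"turn":[0,0,0],"gripper":50},{"linear":[0,0,0.5],"turn":[0,0,0],"gripper":50},{"linear":[0,0,0.5],"turn":[0,0,0],"gripper":50},{"linear":[0,0,0.4],"turn":[0,0,0],"gripper":50},{"linear":[0,0,0.15],"turn":[0,0,0],"gripper":50},{"linear":[0,0,0.1],"turn":[0,0,0],"gripper":50},{"linear":[0,0,0.05],"turn":[0,0,0],"gripper":50},{"linear":[0,0,0.03],"turn":[0,0,0],"gripper":50},{"linear":[0,0,0.02],"turn":[0,0,0],"gripper":50},{"linear":[0,0,0],"turn":[0,0,0],"gripper":50}]'

```text
t: 18.45
eef_pos: [0.5084, 0.1009, 0.0125]
ee_rot: [-0.086, 3.14, 0.0]
ft_force: [0.6, 0.3, -6.8]
gripper_width: 0.693
grasp_force: 66.8
```

Call:
move_arm --targets '[{"linear":[0,0,0.02],"turn":[0,0,0],"gripper":50},{"linear":[0,0,0.02],"turn":[0,0,0],"gripper":50},{"linear":[0,0,0.01],"turn":[0,0,0],"gripper":50},{"linear":[0,0,0],"turn":[0,0,0],"gripper":50}]'

```text
t: 18.95
eef_pos: [0.5082, 0.1008, 0.0099]
ee_rot: [0.086, -3.14, 0.0]
ft_force: [-1.2, 0.3, -5.2]
gripper_width: 0.695
grasp_force: 67.3
```

Call:
move_arm --targets '[{"linear":[0,0,0.015],"turn":[0,0,0],"gripper":50},{"linear":[0,0,0.01],"turn":[0,0,0],"gripper":50},{"linear":[0,0,0],"turn":[0,0,0],"gripper":50}]'

```text
t: 19.32
eef_pos: [0.5082, 0.1008, 0.0098]
ee_rot: [-0.086, 3.14, -0.001]
ft_force: [-6.4, -2.9, 14.7]
gripper_width: 0.695
grasp_force: 69.7
```

Call:
move_arm --targets '[{"linear":[0,0,-0.02],"turn":[0,0,0],"gripper":50},{"linear":[0,0,0],"turn":[0,0,0],"gripper":80},{"linear":[0,0,0],"turn":[0,0,0],"gripper":80},{"linear":[0,0,0],"turn":[0,0,0],"gripper":80},{"linear":[0,0,-0.2],"turn":[0,0,0],"gripper":80},{"linear":[0,0,-0.5],"turn":[0,0,0],"gripper":80},{"linear":[0,0,-0.7],"turn":[0,0,0],"gripper":80},{"linear":[0,0,-0.8],"turn":[0,0,0],"gripper":80},{"linear":[0,0,-0.8],"turn":[0,0,0],"gripper":80},{"linear":[0,0,-0.8],"turn":[0,0,0],"gripper":60},{"linear":[0,0,-0.7],"turn":[0,0,0],"gripper":60},{"linear":[0,0,0],"turn":[0,0,0],"gripper":60},{"linear":[0,0,0],"turn":[0,0,0],"gripper":60}]'

```text
t: 20.95
eef_pos: [0.5078, 0.1007, 0.2344]
ee_rot: [0.086, -3.14, 0.0]
ft_force: [-0.1, 0.4, -0.7]
gripper_width: 0.706
grasp_force: 0.0
```

Run:
```python
from h import *
st=r.state(); w=snapshot("wrist"); s=snapshot("scene"); print(st["eef_pos"])
cv2.imwrite("pics/w5.png",cv2.resize(w["frame"],(800,600),interpolation=cv2.INTER_CUBIC))
for im,S in((w,st),(s,None)):
    H,Sa,V=cv2.split(cv2.cvtColor(im["frame"],cv2.COLOR_BGR2HSV))
    for c in blob((Sa<40)&(V>200),6):
        b=cv2.minAreaRect(c); q=cast(im,cv2.boxPoints(b),.048,S)
        if abs(q[:,0].mean()-.508)<.04 and abs(q[:,1].mean()-.1)<.05: print(cv2.contourArea(c),np.round(b[0]),q.round(3)[:,:2].tolist(),q.mean(0).round(4))
```

```text
[0.50784743 0.10069169 0.23439449]
8554.5 [318. 212.] [[0.433, 0.068], [0.429, 0.126], [0.577, 0.138], [0.581, 0.072]] [0.505  0.1008 0.048 ]
1425.0 [331. 286.] [[0.585, 0.076], [0.422, 0.062], [0.433, 0.127], [0.591, 0.136]] [0.5075 0.1005 0.048 ]
```

View pics/w5.png

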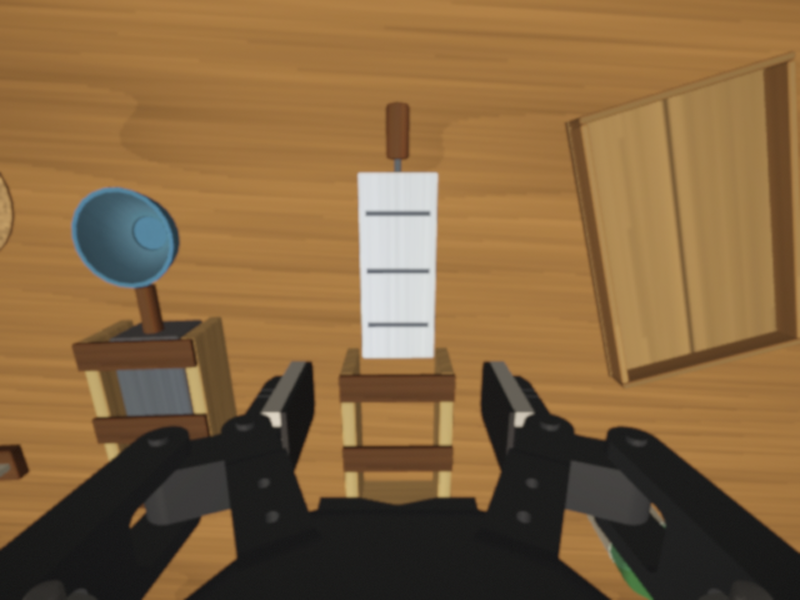

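The tin sits at (398,265), straight with the tool. Bay slat 1 spans x 341–455 at row 378 and slat 2 spans 343–453 at row 458. The handle runs from (398,103) to (398,160).

Run:
```python
from h import *
st=r.state(); w=snapshot("wrist")
g=lambda L:np.array(L)/1.25
a=cast(w,g([(340,378),(455,378),(343,458),(453,458)]),.062,st); t=cast(w,g([(358,173),(438,173),(362,357),(436,357)]),.048,st); h=cast(w,g([(398,105),(398,158)]),.036,st)
for n,q in(("bay",a),("tin",t)):
    m=(q[0]+q[1])/2;k=(q[2]+q[3])/2;d=k-m;e=q[1]-q[0];e2=q[3]-q[2]; print(n,m.round(4),k.round(4),np.degrees(np.arctan2(d[1],d[0])).round(2),np.degrees(np.arctan2(-e[0],e[1])).round(2),np.degrees(np.arctan2(-e2[0],e2[1])).round(2))
print("handle",h.round(4)); c=t.mean(0)
u=np.array([np.cos(.0565),np.sin(.0565)]); p=c[:2]-u*.103
go(st,[p[0],p[1],.013],label="handle"); print(p)
```

```text
bay [0.5912 0.1055 0.062 ] [0.6673 0.1102 0.062 ] 3.51 3.17 3.17
tin [0.4306 0.097  0.048 ] [0.5786 0.1061 0.048 ] 3.53 3.17 3.17
handle [[0.3823 0.0943 0.036 ]
 [0.4195 0.0964 0.036 ]]
handle shares [2.11 0.02 4.42] tool yaw 3.15 tilt z [-1.8e-03 -4.0e-04 -1.0e+00]
[0.40178523 0.09569948]
```

Call:
move_arm --targets '[{"linear":[0.4,0,0],"turn":[0,0,0],"gripper":45},{"linear":[0.6,0,0],"turn":[0,0,0],"gripper":45},{"linear":[0.7,0.02,0],"turn":[0,0,0],"gripper":45},{"linear":[0.4,0,0],"turn":[0,0,0],"gripper":45},{"linear":[0,0,0.4],"turn":[0,0,0],"gripper":45},{"linear":[0,0,0.7],"turn":[0,0,0],"gripper":45},{"linear":[0,0,0.7],"turn":[0,0,0],"gripper":45},{"linear":[0,0,0.7],"turn":[0,0,0],"gripper":45},{"linear":[0,0,0.7],"turn":[0,0,0],"gripper":45},{"linear":[0,0,0.5],"turn":[0,0,0],"gripper":45},{"linear":[0,0,0.4],"turn":[0,0,0],"gripper":45},{"linear":[0,0,0.3],"turn":[0,0,0],"gripper":45},{"linear":[0,0,0],"turn":[0,0,0],"gripper":45}]'

```text
t: 22.72
eef_pos: [0.4021, 0.0959, 0.0134]
ee_rot: [0.087, -3.137, 0.001]
ft_force: [0.2, 0.5, 0.0]
gripper_width: 0.527
grasp_force: 0.0
```

Call:
move_arm --targets '[{"linear":[0,0,0],"turn":[0,0,0],"gripper":5},{"linear":[0,0,0],"turn":[0,0,0],"gripper":5},{"linear":[0,0,0],"turn":[0,0,0],"gripper":5},{"linear":[0,0,0],"turn":[0,0,0],"gripper":5},{"linear":[0,0,0],"turn":[0,0,0],"gripper":5}]'

```text
t: 23.35
eef_pos: [0.4036, 0.0962, 0.0152]
ee_rot: [-0.086, 3.139, 0.0]
ft_force: [-2.5, 0.2, 7.4]
gripper_width: 0.188
grasp_force: 58.6
```

Call:
move_arm --targets '[{"linear":[-0.05,-0.02,-0.02],"turn":[0,0,0],"gripper":5},{"linear":[-0.15,0,0],"turn":[0,0,0],"gripper":5},{"linear":[-0.2,0,0],"turn":[0,0,0],"gripper":5},{"linear":[-0.2,0,0],"turn":[0,0,0],"gripper":5},{"linear":[-0.2,0,0],"turn":[0,0,0],"gripper":5},{"linear":[-0.1,0,0],"turn":[0,0,0],"gripper":5},{"linear":[0,0,0],"turn":[0,0,0],"gripper":5}]'

```text
t: 24.22
eef_pos: [0.4496, 0.0978, 0.0157]
ee_rot: [-0.085, 3.139, 0.001]
ft_force: [1.7, 0.7, -3.6]
gripper_width: 0.185
grasp_force: 58.5
```

Call:
move_arm --targets '[{"linear":[-0.15,0,0],"turn":[0,0,0],"gripper":5},{"linear":[-0.2,0,0],"turn":[0,0,0],"gripper":5},{"linear":[-0.2,0,0],"turn":[0,0,0],"gripper":5},{"linear":[-0.2,0,0],"turn":[0,0,0],"gripper":5},{"linear":[-0.2,0,0],"turn":[0,0,0],"gripper":5},{"linear":[-0.2,0,0],"turn":[0,0,0],"gripper":5},{"linear":[-0.2,0,0],"turn":[0,0,0],"gripper":5},{"linear":[-0.2,0,0],"turn":[0,0,0],"gripper":5},{"linear":[-0.2,0,0],"turn":[0,0,0],"gripper":5},{"linear":[-0.15,0,0],"turn":[0,0,0],"gripper":5},{"linear":[0,0,0],"turn":[0,0,0],"gripper":5}]'

```text
t: 25.6
eef_pos: [0.5447, 0.103, 0.0157]
ee_rot: [-0.085, 3.138, 0.001]
ft_force: [2.8, -0.4, -4.0]
gripper_width: 0.189
grasp_force: 58.5
```

Call:
move_arm --targets '[{"linear":[-0.1,0,0],"turn":[0,0,0],"gripper":5},{"linear":[-0.08,0,0],"turn":[0,0,0],"gripper":5},{"linear":[-0.06,0,0],"turn":[0,0,0],"gripper":5},{"linear":[-0.05,0,0],"turn":[0,0,0],"gripper":5},{"linear":[-0.03,0,0],"turn":[0,0,0],"gripper":5},{"linear":[0,0,0],"turn":[0,0,0],"gripper":5}]'

```text
t: 26.35
eef_pos: [0.5594, 0.1037, 0.0156]
ee_rot: [-0.086, 3.14, 0.0]
ft_force: [-1.6, 0.4, -2.5]
gripper_width: 0.182
grasp_force: 58.6
```

Call:
move_arm --targets '[{"linear":[-0.04,0,0],"turn":[0,0,0],"gripper":5},{"linear":[-0.03,0,0],"turn":[0,0,0],"gripper":5},{"linear":[-0.03,0,0],"turn":[0,0,0],"gripper":5},{"linear":[0,0,0],"turn":[0,0,0],"gripper":5}]'

```text
t: 26.85
eef_pos: [0.5644, 0.104, 0.0156]
ee_rot: [-0.086, 3.14, 0.0]
ft_force: [-1.9, 0.0, -2.5]
gripper_width: 0.183
grasp_force: 58.6
```

Call:
move_arm --targets '[{"linear":[-0.03,0,0],"turn":[0,0,0],"gripper":5},{"linear":[-0.02,0,0],"turn":[0,0,0],"gripper":5},{"linear":[0,0,0],"turn":[0,0,0],"gripper":5}]'

```text
t: 27.22
eef_pos: [0.5644, 0.1038, 0.0153]
ee_rot: [0.087, -3.136, 0.002]
ft_force: [-10.5, -0.2, 3.2]
gripper_width: 0.188
grasp_force: 59.3
```

Call:
move_arm --targets '[{"linear":[-0.02,0,0],"turn":[0,0,0],"gripper":5},{"linear":[-0.02,0,0],"turn":[0,0,0],"gripper":5},{"linear":[0,0,0],"turn":[0,0,0],"gripper":5}]'

```text
t: 27.6
eef_pos: [0.5644, 0.1038, 0.0153]
ee_rot: [0.087, -3.133, 0.003]
ft_force: [-18.7, -1.9, 10.6]
gripper_width: 0.187
grasp_force: 60.1
```

The tool stopped at x 0.5644 with the push force rising, so the tin is against the back. I'll unload, release and rise.

Call:
move_arm --targets '[{"linear":[0.06,0,0],"turn":[0,0,0],"gripper":5},{"linear":[0,0,0],"turn":[0,0,0],"gripper":45},{"linear":[0,0,0],"turn":[0,0,0],"gripper":45},{"linear":[0,0,0],"turn":[0,0,0],"gripper":45},{"linear":[0,0,0],"turn":[0,0,0],"gripper":45},{"linear":[0,0,-0.2],"turn":[0,0,0],"gripper":45},{"linear":[0,0,-0.5],"turn":[0,0,0],"gripper":45},{"linear":[0,0,-0.7],"turn":[0,0,0],"gripper":45},{"linear":[0,0,-0.7],"turn":[0,0,0],"gripper":45},{"linear":[0,0,-0.7],"turn":[0,0,0],"gripper":45},{"linear":[0,0,-0.7],"turn":[0,0,0],"gripper":45},{"linear":[0,0,-0.7],"turn":[0,0,0],"gripper":45},{"linear":[0.7,0,0],"turn":[0,0,0],"gripper":45},{"linear":[0.7,0,0],"turn":[0,0,0],"gripper":45},{"linear":[0,0,0],"turn":[0,0,0],"gripper":45},{"linear":[0,0,0],"turn":[0,0,0],"gripper":45}]'

```text
t: 29.6
eef_pos: [0.4965, 0.1001, 0.2263]
ee_rot: [-0.086, 3.139, 0.0]
ft_force: [0.6, -0.8, 0.5]
gripper_width: 0.527
grasp_force: 0.0
```

Run:
```python
from h import *
s=snapshot("side"); sc=snapshot("scene"); up=lambda f:cv2.resize(f,(400,300),interpolation=cv2.INTER_CUBIC)
cv2.imwrite("pics/end.png",np.hstack([up(s["frame"][190:310,160:320]),up(sc["frame"][180:390,190:470])]))
```

```text
(no output)
```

View pics/end.png

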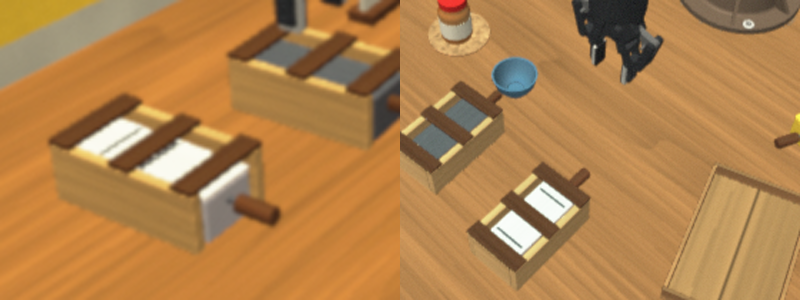

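The tin sits in the bay with its rear face about flush with the mouth at (225,205) and its handle out. The jar stands upright on the mat at (455,35).

```bash
python3 -c "
from station import job_done; print(job_done())"
```

```text
the job is handed in; nothing more can be done
None
```

The job is handed in, at about 30 s of robot time: the jar stands upright on the middle of the mat, the tin is slid in by its handle until it stopped against the back and is let go, and the arm is clear.

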